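# Ring two of three counter bells at a curio stall

## Task

A customer at the curio stall wants to compare how the brass counter bells sound: gently press the plunger on top of the smallest bell until it rings, let it spring up again, then do the same with the largest bell, and raise your hand clear above it. Only press with the fingertips: do not lift, shove or tip a bell, do not touch the middle-sized bell, and leave the other wares in the tray and on the table as they stand.

Things in the scene. Friction and masses are not known exactly. Their poses are not given: they have to be found in the camera images.
- tray: red display tray, 260 x 600 x 18 mm (x, y, z), lying fixed on the table, its 6 mm thick floor carrying the bells and small wares; walls 6 mm. Origin: centre of the underside; its long side is its y axis
- bell_small: the smallest brass counter bell: a plain dome 54 mm across on a round black rubber foot 6 mm wider, with a steel push plunger standing on its top; its plunger's top face is 50 mm above the foot. Loose, standing upright on the tray floor. Origin: centre of the underside, z up
- bell_middle: the middle-sized brass counter bell: a plain dome 72 mm across on a round black rubber foot 6 mm wider, with a steel push plunger standing on its top; its plunger's top face is 59 mm above the foot. Loose, standing upright on the tray floor. Origin: centre of the underside, z up
- bell_large: the largest brass counter bell: a plain dome 92 mm across on a round black rubber foot 6 mm wider, with a steel push plunger standing on its top; its plunger's top face is 70 mm above the foot. Loose, standing upright on the tray floor. Origin: centre of the underside, z up
- plunger_small_top (a point): centre of the top face of the smallest bell's plunger: a steel disc 18 mm across and 5 mm thick, 14 mm above the top of the dome; it moves down with the plunger. z up
- plunger_middle_top (a point): centre of the top face of the middle-sized bell's plunger: a steel disc 18 mm across and 5 mm thick, 14 mm above the top of the dome; it moves down with the plunger. z up
- plunger_large_top (a point): centre of the top face of the largest bell's plunger: a steel disc 18 mm across and 5 mm thick, 14 mm above the top of the dome; it moves down with the plunger. z up
- plunger_small (a joint): push plunger of the smallest bell, m: 0 = up (at rest), grows as it is pressed down, 0.008 = fully down. A spring returns it: it starts to move at about 1.8 N and needs about 6 N to be fully down; the bell rings at 0.0045 (about 4.2 N)
- plunger_middle (a joint): push plunger of the middle-sized bell, m: 0 = up (at rest), grows as it is pressed down, 0.008 = fully down. A spring returns it: it starts to move at about 1.8 N and needs about 6 N to be fully down; the bell rings at 0.0045 (about 4.2 N)
- plunger_large (a joint): push plunger of the largest bell, m: 0 = up (at rest), grows as it is pressed down, 0.008 = fully down. A spring returns it: it starts to move at about 1.8 N and needs about 6 N to be fully down; the bell rings at 0.0045 (about 4.2 N)
- gourd: solid brass gourd ornament, 42 mm across, 60 mm high, loose in the tray. Origin: centre of the underside
- burner: small dark iron incense burner on three legs, with two ear handles and a knobbed lid, 39 mm across, 49 mm high, loose in the tray. Origin: centre of the underside
- seal: marble seal stone with a carved beast on top, 24 x 24 mm, 53 mm high, loose in the tray. Origin: centre of the underside
- snuff: blue ceramic snuff bottle with a wooden stopper, 36 mm across, 58 mm high, loose in the tray. Origin: centre of the underside
- teapot: terracotta teapot, 92 mm across and 80 mm high, spout to its +y and handle to its -y (about 140 mm over both), loose on the table left of the tray. Origin: centre of the underside
- vase: blue ceramic vase, 72 mm across, 140 mm high, loose on the table right of the tray. Origin: centre of the underside
- caddy: dark wooden tea caddy with a brass lid, 66 mm across, 89 mm high, loose on the table right of the tray. Origin: centre of the underside
Mind the look-alikes: they are no part of the job. Leave any green look-alike of the bell_large alone.

How it is judged:
On the way, in this order (a step that is already met when the one before it is completed fails the run):
1. the smallest bell's plunger is pressed by the fingers until it rings (4.5 mm or more), the largest bell's is up (value of joint plunger_small above 0.0045 m and contact force between the fingers and plunger_small above 0.5 N and value of joint plunger_large below 0.001 m), for 0.04 s.
2. the smallest bell's plunger is let up again (within 1 mm) and the fingers are off that bell (value of joint each of plunger_small, plunger_large below 0.001 m and contact force between the fingers and bell_small below 0.1 N), for 0.1 s.
3. the largest bell's plunger is pressed by the fingers until it rings (4.5 mm or more), the smallest bell's is up (value of joint plunger_large above 0.0045 m and contact force between the fingers and plunger_large above 0.5 N and value of joint plunger_small below 0.001 m), for 0.04 s.
At the end, for the whole second after the job is handed in: All three plungers are up (within 1 mm); the bells stand upright (within 0.06 rad) and at rest within 15 mm of where they began; the other wares are at rest within 10 mm of where they began; the point between the fingers is over 60 mm from the largest bell's plunger and over 120 mm above the table (value of joint each of plunger_small, plunger_middle, plunger_large below 0.001 m and distance of each of bell_small, bell_middle, bell_large from where it was at the start of the episode below 0.015 m and angle between each of bell_small, bell_middle, bell_large's own z axis and vertical below 0.06 rad and distance of each of gourd, burner, seal, snuff, teapot, vase, caddy from where it was at the start of the episode below 0.01 m and linear speed of each of bell_small, bell_middle, bell_large, gourd, burner, seal, snuff, teapot, vase, caddy below 0.01 m/s and distance between the grasp point and plunger_large_top above 0.06 m and z of the grasp point in the frame of tray above 0.12 m); the robot touches nothing.
It fails at once if the middle-sized bell is touched (contact force between any of the fingers, the arm and bell_middle above 0.3 N).
It fails at once if a bell is pressed with more than 20 N (contact force between any of the fingers, the arm and bell_small above 20 N or contact force between any of the fingers, the arm and bell_large above 20 N).
It fails at once if a bell is lifted by more than 8 mm (z of any of bell_small, bell_middle, bell_large in the frame of tray above 0.014 m).
It fails at once if a bell is shoved by more than 15 mm or tipped by more than 0.2 rad (distance of any of bell_small, bell_middle, bell_large from where it was at the start of the episode above 0.015 m or angle between any of bell_small, bell_middle, bell_large's own z axis and vertical above 0.2 rad).
It fails at once if another ware is moved by more than 10 mm or tipped by more than 0.2 rad (distance of any of gourd, burner, seal, snuff, teapot, vase, caddy from where it was at the start of the episode above 0.01 m or angle between any of gourd, burner, seal, snuff, teapot, vase, caddy's own z axis and vertical above 0.2 rad).
It also fails if it takes over 38 s, if anything falls off the work surface, if the arm or the gripper's body presses on something with over 40 N, if the wrist force passes 120 N, or if a joint passes its speed limit or range.

## Robot

A 6-joint arm with a two-finger parallel gripper is mounted at the origin on the work surface. World frame = base frame: x ahead of the robot, y to its left, z up, the work surface at z = 0. Lengths are in m, angles in rad, forces in N, time in s.
With the tool pointing down it reaches from about 0.425 to 0.95 m from the base axis. Payload 3.5 kg.
Tool frame: the origin (TCP) lies on the centre line of the jaws, within the pads' length; the fingertips stand 11 mm ahead of it and the grasp point (between the pads) lies 8 mm behind it; y points along the fingers, x is the direction in which the jaws open and shut, and the axes are right-handed (so a half turn about y gives the same grasp; the last joint's range is limited). The gripper opens to 85 mm and grips with 20 to 120 N. Pads are 22 mm wide; open, the fingers measure 114 mm over their backs; the gripper's body (76 mm by 85 mm) begins 54 mm behind the grasp point. The pads swing forward as they close: fully open they stand 13 mm farther back than shut.
Start: joints at [-1.476, 0.286, 1.577, -0, 1.279, -0.15], TCP at [0.164, -0.655, 0.242] pointing down, gripper open.
Joint ranges: [-2.77, 2.77], [-0.9, 2.22], [0.21, 2.48], [-1.53, 4.67], [0.24, 2.81], [-2.84, 2.84]. Speed limits (rad/s): [2.79, 2.79, 3.14, 3.14, 3.14, 3.14].

## Interface

Orientations are given as a unit quaternion [x, y, z, w].
In Python, from plant import get_state, read_camera, sign_off gives the robot as it stands.
- The arm moves only by the shell command python3 -m inch 'ROWS' [FORCE]. ROWS is JSON, a list of rows, each an object of numbers: "ax", "ay", "az": the turn, a rotation vector about the tool's x, y, z in rad; "x", "y", "z": the shift along the tool's x, y, z in mm; "hand": the closure, from -1 (fully open) to 1 (shut). In form: [{"ax": .., "ay": .., "az": .., "x": .., "y": .., "z": .., "hand": ..}, ...]. A call has 1 to 5 rows; each row shifts and turns the commanded pose from where the row before left it, along the tool's axes as they then stand; what a row does not reach is not made up. A row lasts 1/12 s, in which the tool goes at most 41.7 mm and 7.16 degrees, less where a joint would pass 70% of its speed; a pose out of reach is approached as far as the arm can. A call with a gripper value outside its range is refused whole. The fingers move at their own pace and stop on an object; FORCE is the grip in N (left out, the last holds). Time passes only in rows, so rows that do not move let the fingers close. It gives the time, the measured TCP pose, the force and the opening at its end, in the units of the state.
- get_state(): the state, without advancing time (a new reading comes with each control period).
- read_camera(name): name is "scene" or "top" or "wrist"; returns a dict with "img" (480x640x3 uint8, red, green, blue), "fov_y" (degrees; the focal length in pixels is half the picture's height over the tangent of half this angle, whatever the lens; pixels are square), "cx", "cy" (the principal point, pixels), "distortion" ([k1, k2, p1, p2, k3] as OpenCV has them; the pictures are not rectified), "T" (4x4, takes a point from camera to world coordinates); the wrist camera has in their place "T_tool_cam" (4x4, takes a point from camera to tool coordinates, whose origin is the TCP and whose axes are the tool frame's). Camera axes: x right, y down, z forward; pixel columns grow to the right and rows downward; lengths in m; the calibration is good to about 2 mm. A picture is of the moment at which its call begins: read the wrist's pose just before it. There is no depth.
- sign_off(): hands the job in, once; it reports no verdict.
The state is a dict: "time": time; "qpos": joint angles; "dq": joint speeds; "joint_efforts": joint torques, N m; "eef_pos": TCP position; "tcp_rot": TCP orientation; "contact_force": force on the tool from outside, world axes, zero at the start; "wrist_torque": the same for the moment, N m; "opening": opening from 0.0 (shut) to 1.0 (fully open).
Only numpy, scipy, OpenCV 4.12 (cv2) and the standard library are available. Lean on these libraries where they do the work, as an engineer would, in place of code of your own. Each camera call takes 0.05 s, during which the arm holds its last target. There are 200 camera calls.

## Working session

There is one attempt and no reset: what is moved stays moved. The work goes in short steps, Python scripts to look and compute and a shell command to move; the robot and the scene stay as the last step left them, time stands still between calls to the robot, and variables do not carry over. Pictures are saved under pics/ and viewed, about 8 in all and at most 12, crops included, and the job is handed in when it is done.

```bash
mkdir -p pics; python3 - <<'E'
from plant import *
import cv2
s=get_state();print(s)
for n in("top","scene"):
    c=read_camera(n);cv2.imwrite(f"pics/{n}0.png",c["img"][:,:,::-1])
    print({k:v for k,v in c.items() if k!="img"})
E
```

```text
{'time': 0.0, 'qpos': array([-1.47600607e+00,  2.87210319e-01,  1.57817688e+00,  1.75771243e-05,
        1.27861712e+00, -1.50000304e-01]), 'dq': array([-9.47598107e-04, -1.00259930e-05, -2.23477568e-03, -8.35560110e-04,
        9.70189618e-04,  1.74375838e-03]), 'joint_efforts': array([ 5.38905188e-04, -4.05980229e+01, -2.92624587e+01, -1.51273404e-06,
        5.96475831e-03,  1.48867446e-06]), 'eef_pos': array([ 0.16356006, -0.65422982,  0.24091745]), 'tcp_rot': array([-0.55667955,  0.43579739, -0.43463394,  0.55792639]), 'contact_force': array([ 0.23669509, -0.07959601,  0.43484378]), 'wrist_torque': array([0.05103408, 0.02064225, 0.00515906]), 'opening': 0.9983066968273975}
{'fov_y': 43.294705918599156, 'cx': 325.2234030526648, 'cy': 242.83200817782503, 'distortion': array([-0.17174438,  0.        ,  0.        ,  0.        ,  0.        ]), 'T': array([[ 0.02369813, -0.98196052,  0.18759516,  0.17561007],
       [-0.99970833, -0.02240352,  0.00901861, -0.00782073],
       [-0.00465313, -0.18775417, -0.98220503,  1.73185322],
       [ 0.        ,  0.        ,  0.        ,  1.        ]])}
{'fov_y': 50.61749016218963, 'cx': 326.4089592266578, 'cy': 239.75738105526816, 'distortion': array([0.00779821, 0.        , 0.        , 0.        , 0.        ]), 'T': array([[ 0.23294819,  0.63055019, -0.74036585,  1.41043287],
       [ 0.97233703, -0.16448225,  0.16585021, -0.19913035],
       [-0.01720016, -0.75851964, -0.65142314,  0.86984814],
       [ 0.        ,  0.        ,  0.        ,  1.        ]])}
```

View pics/top0.png

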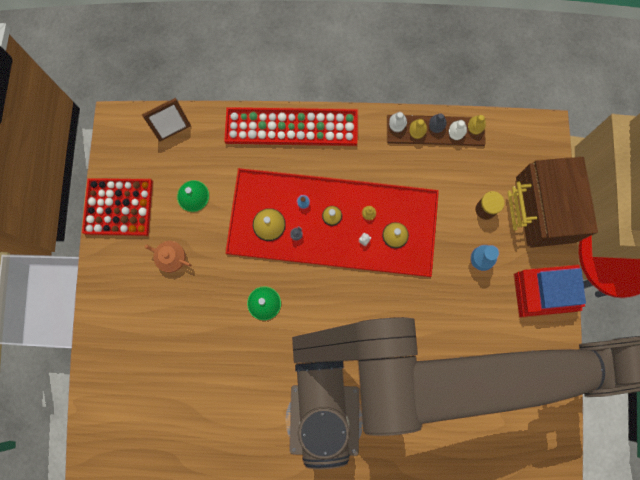

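View pics/scene0.png

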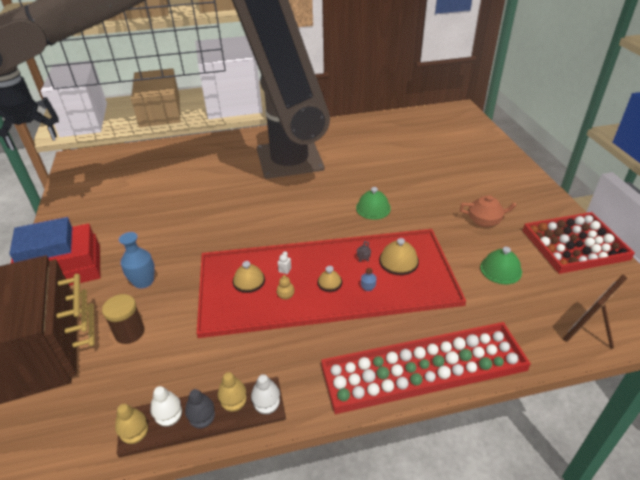

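The top view shows the tray with three brass domes: small at (332,215), middle at (396,235) and large at (268,224). These could be mistaken for my targets:
- green domes at (193,196) and (264,303)
- brass gourd at (369,213)
- brass caddy lid at (491,204)
- brass chess-like pieces at (418,129)

In the scene view, small is at (330,278), middle at (249,275) and large at (399,255). Next I'll measure the plunger tops in both views and view a close crop.

```bash
cat > h.py <<'E'
import numpy as np,cv2
from plant import *
def K(c):
    f=240/np.tan(np.radians(c["fov_y"]/2)); return np.array([[f,0,c["cx"]],[0,f,c["cy"]],[0,0,1.]])
def ray(c,uv,T=None):
    T=c["T"] if T is None else T
    p=cv2.undistortPoints(np.array([[uv]],float),K(c),c["distortion"])[0,0]
    d=T[:3,:3]@np.r_[p,1]; return T[:3,3],d/np.linalg.norm(d)
def onz(o,d,z): return o+d*(z-o[2])/d[2]
def tri(r):
    A=sum(np.eye(3)-np.outer(d,d) for o,d in r);b=sum((np.eye(3)-np.outer(d,d))@o for o,d in r)
    p=np.linalg.solve(A,b);return p,[np.linalg.norm(np.cross(p-o,d)) for o,d in r]
def blob(img,uv,r,lo,hi):
    h=cv2.cvtColor(img,cv2.COLOR_RGB2HSV);x,y=uv
    m=cv2.inRange(h,lo,hi);m2=np.zeros_like(m);m2[y-r[1]:y+r[1],x-r[0]:x+r[0]]=m[y-r[1]:y+r[1],x-r[0]:x+r[0]]
    n,l,s,c=cv2.connectedComponentsWithStats(m2)
    i=1+np.argmax(s[1:,4]);return c[i],s[i]
E
python3 - <<'E'
from h import *
t=read_camera("top");s=read_camera("scene")
# steel: low saturation, in windows
for n,a,b,h in(("small",(332,214),(330,269),.056),("middle",(396,233),(248,265),.065),("large",(268,221),(401,241),.076)):
    try:
        ca,sa=blob(t["img"],a,(9,9),(0,0,90),(180,110,255));cb,sb=blob(s["img"],b,(8,7),(0,0,110),(180,110,255))
        p,e=tri([ray(t,ca),ray(s,cb)])
        print(n,ca,sa[2:],cb,sb[2:],"tri",p.round(4),np.round(e,4),"expect top z",h,"top@z",onz(*ray(t,ca),h).round(4),"scene@z",onz(*ray(s,cb),h).round(4))
    except Exception as ex: print(n,ex)
A=cv2.resize(t["img"][180:280,220:445],None,fx=3.5,fy=3.5,interpolation=2);B=cv2.resize(s["img"][225:305,210:435],None,fx=3.5,fy=3.0,interpolation=2)
cv2.imwrite("pics/crop.png",np.vstack([A,B])[:590,:,::-1])
E
```

```text
small [331.75609756 212.        ] [ 7  7 41] [329.14285714 269.        ] [ 9  9 56] tri [ 0.5859 -0.0092  0.0542] [0.0003 0.0003] expect top z 0.056 top@z [ 0.5856 -0.0089  0.056 ] scene@z [ 0.5877 -0.0099  0.056 ]
middle [397.07142857 231.19047619] [ 7  7 42] [245.87931034 264.43103448] [ 9  8 58] tri [ 0.5323 -0.1947  0.0636] [0.0001 0.0001] expect top z 0.065 top@z [ 0.532  -0.1944  0.065 ] scene@z [ 0.5338 -0.1949  0.065 ]
large [266.29268293 219.31707317] [ 7  8 41] [400.42105263 241.28070175] [ 9  8 57] tri [0.5558 0.1743 0.0737] [0.0008 0.0008] expect top z 0.076 top@z [0.5555 0.1749 0.076 ] scene@z [0.5582 0.1724 0.076 ]
```

View pics/crop.png

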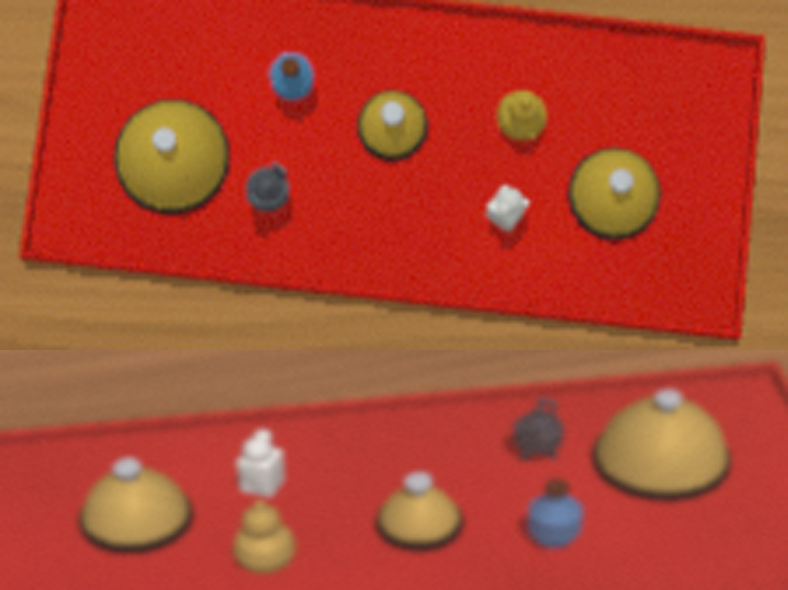

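In the close crop, size separates the three brass bells: largest at left, smallest in the centre, middle at right. Each carries a steel plunger. The triangulated heights are within about 2 mm of nominal. Next come the tool axes and the shift to small.

```bash
cat > go.py <<'E'
import sys,numpy as np
from scipy.spatial.transform import Rotation as R
from plant import get_state
s=get_state();r=R.from_quat(s["tcp_rot"]);M=r.as_matrix()
t=np.array(list(map(float,sys.argv[1:4])))
print("R\n",M.round(3));print("t",s["time"],"tcp",s["eef_pos"].round(4),"F",s["contact_force"].round(2),"open",s["opening"])
print("shift tool mm",(M.T@(t-s["eef_pos"])*1000).round(1))
# rotation making tool y point straight down
y=M[:,1];ax=np.cross(y,[0,0,-1]);print("level rotvec tool",(M.T@ax).round(4))
E
python3 go.py 0.586 -0.0092 0.20
```

```text
R
 [[ 0.242 -0.     0.97 ]
 [-0.97   0.001  0.242]
 [-0.001 -1.     0.   ]]
t 0.2 tcp [ 0.1636 -0.6545  0.2414] F [ 0.51 -0.78 -0.14] open 0.9971250828102785
shift tool mm [-523.6   42.4  566.2]
level rotvec tool [-0.0002  0.     -0.0015]
```

```bash
python3 -m inch '[{"x":-26,"z":28,"hand":1},{"x":-26,"z":28,"hand":1},{"x":-26,"z":28,"hand":1},{"x":-26,"z":28,"hand":1},{"x":-26,"z":28,"hand":1}]' 20
python3 -m inch '[{"x":-26,"z":28,"hand":1},{"x":-26,"z":28,"hand":1},{"x":-26,"z":28,"hand":1},{"x":-26,"z":28,"hand":1},{"x":-26,"z":28,"hand":1}]'
python3 go.py 0.586 -0.0092 0.16
```

```text
R
 [[ 0.242 -0.     0.97 ]
 [-0.97   0.001  0.242]
 [-0.001 -1.     0.   ]]
t 0.2 tcp [ 0.1636 -0.6545  0.2414] F [ 0.51 -0.78 -0.14] open 0.9971250828102785
shift tool mm [-523.6   82.4  566.2]
level rotvec tool [-0.0002  0.     -0.0015]validation failed for argument at $[0]...
validation failed for argument at $[0]...
```

```bash
python3 -m inch '[{"ax":0,"ay":0,"az":0,"x":-26,"y":0,"z":28,"hand":1},{"ax":0,"ay":0,"az":0,"x":-26,"y":0,"z":28,"hand":1},{"ax":0,"ay":0,"az":0,"x":-26,"y":0,"z":28,"hand":1},{"ax":0,"ay":0,"az":0,"x":-26,"y":0,"z":28,"hand":1},{"ax":0,"ay":0,"az":0,"x":-26,"y":0,"z":28,"hand":1}]' 20 && python3 -m inch '[{"ax":0,"ay":0,"az":0,"x":-26,"y":0,"z":28,"hand":1},{"ax":0,"ay":0,"az":0,"x":-26,"y":0,"z":28,"hand":1},{"ax":0,"ay":0,"az":0,"x":-26,"y":0,"z":28,"hand":1},{"ax":0,"ay":0,"az":0,"x":-26,"y":0,"z":28,"hand":1},{"ax":0,"ay":0,"az":0,"x":-26,"y":0,"z":28,"hand":1}]'
python3 go.py 0.586 -0.0092 0.16
```

```text
time: 0.62
eef_pos: [0.2685, -0.4931, 0.2419]
tcp_rot: [-0.557, 0.436, -0.435, 0.557]
contact_force: [0.3, 0.8, 0.9]
opening: 0.299
time: 1.03
eef_pos: [0.3728, -0.333, 0.2423]
tcp_rot: [-0.557, 0.435, -0.435, 0.557]
contact_force: [0.3, -0.6, -0.3]
opening: -0.0
R
 [[ 0.242  0.     0.97 ]
 [-0.97  -0.     0.242]
 [ 0.    -1.     0.   ]]
t 1.0333 tcp [ 0.3728 -0.333   0.2423] F [ 0.33 -0.57 -0.3 ] open -0.0002250916850010063
shift tool mm [-262.6   82.3  285.2]
level rotvec tool [-0.0002 -0.      0.0002]
```

```bash
python3 -m inch '[{"ax":0,"ay":0,"az":0,"x":-26,"y":0,"z":28,"hand":1},{"ax":0,"ay":0,"az":0,"x":-26,"y":0,"z":28,"hand":1},{"ax":0,"ay":0,"az":0,"x":-26,"y":0,"z":28,"hand":1},{"ax":0,"ay":0,"az":0,"x":-26,"y":0,"z":28,"hand":1},{"ax":0,"ay":0,"az":0,"x":-26,"y":0,"z":28,"hand":1}]' && python3 -m inch '[{"ax":0,"ay":0,"az":0,"x":-26,"y":0,"z":28,"hand":1},{"ax":0,"ay":0,"az":0,"x":-26,"y":0,"z":29,"hand":1},{"ax":0,"ay":0,"az":0,"x":-26,"y":0,"z":29,"hand":1},{"ax":0,"ay":0,"az":0,"x":-26,"y":0,"z":29,"hand":1},{"ax":0,"ay":0,"az":0,"x":-14,"y":0,"z":15,"hand":1}]' && python3 -m inch '[{"ax":0,"ay":0,"az":0,"x":-14,"y":20,"z":15,"hand":1},{"ax":0,"ay":0,"az":0,"x":0,"y":30,"z":0,"hand":1},{"ax":0,"ay":0,"az":0,"x":0,"y":30,"z":0,"hand":1},{"ax":0,"ay":0,"az":0,"x":0,"y":0,"z":0,"hand":1},{"ax":0,"ay":0,"az":0,"x":0,"y":0,"z":0,"hand":1}]'
python3 go.py 0.586 -0.0092 0.067
python3 - <<'E'
from h import *
from scipy.spatial.transform import Rotation as R
s=get_state();c=read_camera("wrist")
T=np.eye(4);T[:3,:3]=R.from_quat(s["tcp_rot"]).as_matrix();T[:3,3]=s["eef_pos"];C=T@c["T_tool_cam"]
print(c["T_tool_cam"].round(3))
im=c["img"].copy();P=np.linalg.inv(C)
for p,col in(((.586,-.0092,.056),(0,255,0)),(tuple(s["eef_pos"]+[0,0,-.011]),(255,0,255)),((.5555,.1745,.076),(0,255,255))):
    q,_=cv2.projectPoints(np.array([p]),cv2.Rodrigues(P[:3,:3])[0],P[:3,3],K(c),c["distortion"]);q=q[0,0];print(p,q)
    cv2.drawMarker(im,tuple(int(v) for v in q),col,0,14)
cv2.imwrite("pics/w1.png",im[:,:,::-1])
E
```

```text
time: 1.45
eef_pos: [0.4772, -0.1728, 0.2424]
tcp_rot: [-0.557, 0.435, -0.435, 0.557]
contact_force: [0.6, -0.6, 0.2]
opening: -0.002
time: 1.87
eef_pos: [0.5755, -0.0253, 0.2422]
tcp_rot: [-0.557, 0.435, -0.434, 0.558]
contact_force: [0.5, 0.1, 0.4]
opening: -0.0
time: 2.28
eef_pos: [0.5838, -0.0111, 0.1603]
tcp_rot: [0.558, -0.437, 0.434, -0.557]
contact_force: [0.6, -1.2, 0.7]
opening: 0.001
R
 [[ 0.242 -0.005  0.97 ]
 [-0.97   0.001  0.242]
 [-0.002 -1.    -0.005]]
t 2.2833 tcp [ 0.5838 -0.0111  0.1603] F [ 0.59 -1.2   0.65] open 0.0006618777125170146
shift tool mm [-1.1 93.3  3. ]
level rotvec tool [ 0.0047  0.     -0.0022]
[[ 1.    -0.    -0.    -0.   ]
 [ 0.    -0.263  0.965 -0.131]
 [-0.    -0.965 -0.263  0.067]
 [ 0.     0.     0.     1.   ]]
(0.586, -0.0092, 0.056) [319.65295299 237.21605931]
(np.float64(0.5837905491278184), np.float64(-0.011107368624558689), np.float64(0.14932880284690309)) [321.57953866 296.23236008]
(0.5555, 0.1745, 0.076) [ 45.31401852 223.64277882]
```

View pics/w1.png

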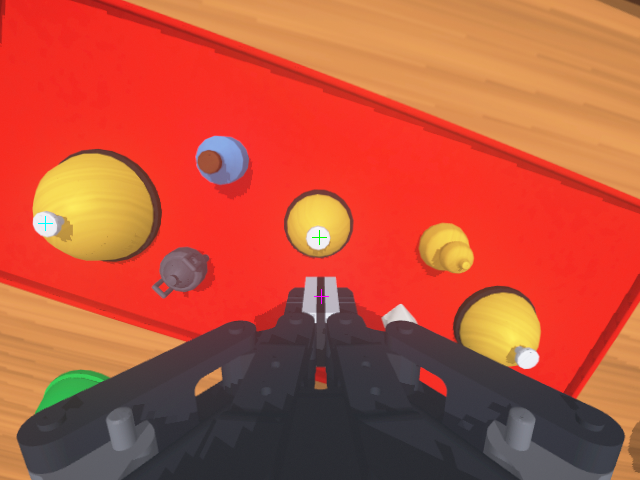

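The wrist view shows the small bell's plunger at (319,237), right on the green projected marker, and the large bell's at (45,223), also on its marker. The fingertips are at about (321,290), and nothing stands under the descent.

```bash
python3 -m inch '[{"ax":0.004,"ay":0,"az":-0.002,"x":-1,"y":35,"z":3,"hand":1},{"ax":0,"ay":0,"az":0,"x":0,"y":35,"z":0,"hand":1},{"ax":0,"ay":0,"az":0,"x":0,"y":10,"z":0,"hand":1},{"ax":0,"ay":0,"az":0,"x":0,"y":0,"z":0,"hand":1},{"ax":0,"ay":0,"az":0,"x":0,"y":0,"z":0,"hand":1}]'
python3 -m inch '[{"ax":0,"ay":0,"az":0,"x":0,"y":3,"z":0,"hand":1},{"ax":0,"ay":0,"az":0,"x":0,"y":2,"z":0,"hand":1},{"ax":0,"ay":0,"az":0,"x":0,"y":2,"z":0,"hand":1},{"ax":0,"ay":0,"az":0,"x":0,"y":0,"z":0,"hand":1},{"ax":0,"ay":0,"az":0,"x":0,"y":0,"z":0,"hand":1}]'
python3 go.py 0.586 -0.0092 0.067
```

```text
time: 2.75
eef_pos: [0.5892, -0.0103, 0.0842]
tcp_rot: [-0.556, 0.433, -0.437, 0.558]
contact_force: [-0.1, 0.1, 1.4]
opening: -0.005
time: 3.17
eef_pos: [0.5884, -0.0099, 0.0758]
tcp_rot: [-0.557, 0.434, -0.437, 0.558]
contact_force: [0.3, -0.6, -0.0]
opening: 0.002
R
 [[ 0.242  0.005  0.97 ]
 [-0.97  -0.001  0.242]
 [ 0.002 -1.     0.005]]
t 3.1667 tcp [ 0.5884 -0.0099  0.0758] F [ 0.3  -0.57 -0.04] open 0.0018434182317104504
shift tool mm [-1.2  8.8 -2.2]
level rotvec tool [-0.0046  0.      0.0023]
```

```bash
python3 -m inch '[{"ax":-0.004,"ay":0,"az":0.002,"x":-1,"y":2,"z":-2,"hand":1},{"ax":0,"ay":0,"az":0,"x":0,"y":2,"z":0,"hand":1},{"ax":0,"ay":0,"az":0,"x":0,"y":1,"z":0,"hand":1},{"ax":0,"ay":0,"az":0,"x":0,"y":0,"z":0,"hand":1},{"ax":0,"ay":0,"az":0,"x":0,"y":0,"z":0,"hand":1}]'
python3 go.py 0.586 -0.0092 0.067
python3 - <<'E'
from h import *
c=read_camera("wrist");cv2.imwrite("pics/w2.png",cv2.resize(c["img"][180:360,200:440],None,fx=2.5,fy=2.5)[:,:,::-1])
E
```

```text
time: 3.58
eef_pos: [0.5858, -0.0093, 0.0701]
tcp_rot: [0.557, -0.435, 0.435, -0.557]
contact_force: [0.1, 0.3, 0.5]
opening: 0.004
R
 [[ 0.242 -0.     0.97 ]
 [-0.97   0.     0.242]
 [-0.    -1.    -0.   ]]
t 3.5833 tcp [ 0.5858 -0.0093  0.0701] F [0.11 0.34 0.51] open 0.0044545321293236115
shift tool mm [-0.1  3.1  0.2]
level rotvec tool [ 0.0005 -0.     -0.0002]
```

View pics/w2.png

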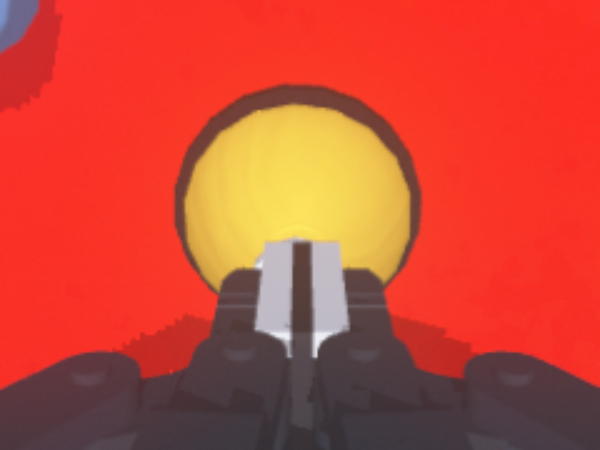

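The fingertips cover the plunger and sit centred on the small dome. I'll press in small steps.

```bash
python3 -m inch '[{"ax":0,"ay":0,"az":0,"x":0,"y":1,"z":0,"hand":1},{"ax":0,"ay":0,"az":0,"x":0,"y":1,"z":0,"hand":1},{"ax":0,"ay":0,"az":0,"x":0,"y":1,"z":0,"hand":1},{"ax":0,"ay":0,"az":0,"x":0,"y":1,"z":0,"hand":1},{"ax":0,"ay":0,"az":0,"x":0,"y":0,"z":0,"hand":1}]'
python3 -m inch '[{"ax":0,"ay":0,"az":0,"x":0,"y":1,"z":0,"hand":1},{"ax":0,"ay":0,"az":0,"x":0,"y":1,"z":0,"hand":1},{"ax":0,"ay":0,"az":0,"x":0,"y":0,"z":0,"hand":1},{"ax":0,"ay":0,"az":0,"x":0,"y":0,"z":0,"hand":1}]'
```

```text
time: 4.05
eef_pos: [0.586, -0.0093, 0.0664]
tcp_rot: [0.557, -0.435, 0.435, -0.557]
contact_force: [-0.9, 0.4, 2.4]
opening: -0.002
time: 4.38
eef_pos: [0.5861, -0.0093, 0.0645]
tcp_rot: [-0.557, 0.435, -0.435, 0.557]
contact_force: [-1.0, -0.5, 3.7]
opening: -0.004
```

```bash
python3 -m inch '[{"ax":0,"ay":0,"az":0,"x":0,"y":1,"z":0,"hand":1},{"ax":0,"ay":0,"az":0,"x":0,"y":1,"z":0,"hand":1},{"ax":0,"ay":0,"az":0,"x":0,"y":1,"z":0,"hand":1},{"ax":0,"ay":0,"az":0,"x":0,"y":0,"z":0,"hand":1},{"ax":0,"ay":0,"az":0,"x":0,"y":0,"z":0,"hand":1}]'
python3 -m inch '[{"ax":0,"ay":0,"az":0,"x":0,"y":0.5,"z":0,"hand":1},{"ax":0,"ay":0,"az":0,"x":0,"y":0.5,"z":0,"hand":1},{"ax":0,"ay":0,"az":0,"x":0,"y":0,"z":0,"hand":1},{"ax":0,"ay":0,"az":0,"x":0,"y":0,"z":0,"hand":1}]'; python3 - <<'E'
from h import *
f=[]
for i in range(4): f.append(get_state()["contact_force"][2]);c=read_camera("scene")
print(np.round(f,2)); cv2.imwrite("pics/s2.png",cv2.resize(c["img"][220:310,270:390],None,fx=5,fy=5)[:,:,::-1])
E
```

```text
time: 4.8
eef_pos: [0.586, -0.0093, 0.0615]
tcp_rot: [0.557, -0.435, 0.435, -0.557]
contact_force: [-1.9, -0.5, 4.4]
opening: -0.001
time: 5.13
eef_pos: [0.5861, -0.0093, 0.0604]
tcp_rot: [-0.557, 0.435, -0.435, 0.557]
contact_force: [-1.4, 0.1, 5.6]
opening: -0.002
[5.62 4.13 5.76 5.28]
```

View pics/s2.png

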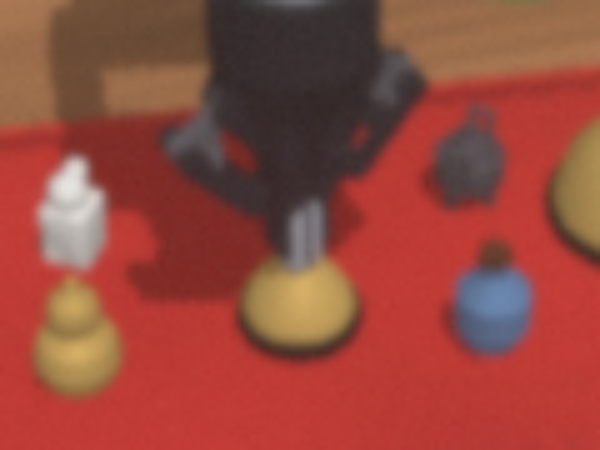

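The fingers sit on the small plunger with the bell upright. The mean force of 5.2 N and the travel of about 6.6 mm agree, so it is well past ringing. Now I'll release, rise and cross to the large bell.

```bash
python3 -m inch '[{"ax":0,"ay":0,"az":0,"x":0,"y":-4,"z":0,"hand":1},{"ax":0,"ay":0,"az":0,"x":0,"y":-8,"z":0,"hand":1},{"ax":0,"ay":0,"az":0,"x":0,"y":-25,"z":0,"hand":1},{"ax":0,"ay":0,"az":0,"x":0,"y":-35,"z":0,"hand":1},{"ax":0,"ay":0,"az":0,"x":0,"y":-30,"z":0,"hand":1}]'
python3 -m inch '[{"ax":0,"ay":0,"az":0,"x":0,"y":0,"z":0,"hand":1},{"ax":0,"ay":0,"az":0,"x":0,"y":0,"z":0,"hand":1},{"ax":0,"ay":0,"az":0,"x":0,"y":0,"z":0,"hand":1}]'
python3 go.py 0.556 0.1743 0.16
python3 - <<'E'
from h import *
t=read_camera("scene")
cb,sb=blob(t["img"],(330,269),(8,7),(0,0,110),(180,110,255));print("small plunger scene px",cb,"before 329.14 269.0")
E
```

```text
time: 5.75
eef_pos: [0.5854, -0.0092, 0.1629]
tcp_rot: [0.557, -0.436, 0.435, -0.557]
contact_force: [1.5, -0.4, 0.3]
opening: -0.001
time: 6.0
eef_pos: [0.5854, -0.0092, 0.1616]
tcp_rot: [0.557, -0.436, 0.435, -0.557]
contact_force: [-0.4, 0.0, 0.1]
opening: -0.0
R
 [[ 0.242 -0.001  0.97 ]
 [-0.97   0.     0.242]
 [-0.    -1.    -0.001]]
t 6.0 tcp [ 0.5854 -0.0092  0.1616] F [-0.43  0.05  0.08] open -0.0004698045273034521
shift tool mm [-185.2    1.7   16. ]
level rotvec tool [ 0.0009  0.     -0.0005]
small plunger scene px [329.14545455 269.07272727] before 329.14 269.0
```

The small bell's plunger is up and the bell is where it was. Over to the large one.

```bash
python3 -m inch '[{"ax":0,"ay":0,"az":0,"x":-37,"y":0,"z":3,"hand":1},{"ax":0,"ay":0,"az":0,"x":-37,"y":0,"z":3,"hand":1},{"ax":0,"ay":0,"az":0,"x":-37,"y":0,"z":3,"hand":1},{"ax":0,"ay":0,"az":0,"x":-37,"y":0,"z":3,"hand":1},{"ax":0,"ay":0,"az":0,"x":-37,"y":0,"z":4,"hand":1}]'
python3 -m inch '[{"ax":0,"ay":0,"az":0,"x":0,"y":0,"z":0,"hand":1},{"ax":0,"ay":0,"az":0,"x":0,"y":0,"z":0,"hand":1},{"ax":0,"ay":0,"az":0,"x":0,"y":0,"z":0,"hand":1}]'
python3 go.py 0.556 0.1743 0.087
python3 - <<'E'
from h import *
from scipy.spatial.transform import Rotation as R
s=get_state();c=read_camera("wrist")
T=np.eye(4);T[:3,:3]=R.from_quat(s["tcp_rot"]).as_matrix();T[:3,3]=s["eef_pos"];C=T@c["T_tool_cam"]
P=np.linalg.inv(C);q=cv2.projectPoints(np.array([[.556,.1743,.076]]),cv2.Rodrigues(P[:3,:3])[0],P[:3,3],K(c),c["distortion"])[0][0,0].astype(int)
b,st=blob(c["img"],tuple(q),(25,25),(0,0,150),(180,60,255));print("pred",q,"seen",b,st,"->",onz(*ray(c,b,C),.076).round(4))
cv2.imwrite("pics/w3.png",c["img"][:,:,::-1])
E
```

```text
time: 6.47
eef_pos: [0.5547, 0.1753, 0.1598]
tcp_rot: [0.558, -0.436, 0.434, -0.556]
contact_force: [1.0, 0.4, 0.7]
opening: -0.002
time: 6.72
eef_pos: [0.5559, 0.1737, 0.1607]
tcp_rot: [0.558, -0.436, 0.434, -0.557]
contact_force: [-0.4, -1.0, 0.6]
opening: -0.001
R
 [[ 0.243 -0.003  0.97 ]
 [-0.97  -0.001  0.243]
 [ 0.    -1.    -0.003]]
t 6.7167 tcp [0.5559 0.1737 0.1607] F [-0.43 -1.05  0.63] open -0.001358877333618279
shift tool mm [-0.6 73.7  0.5]
level rotvec tool [0.0029 0.     0.0002]
pred [320 248] seen [318.29571984 249.09143969] [306 237  26  26 514] -> [0.5553 0.1755 0.076 ]
```

View pics/w3.png

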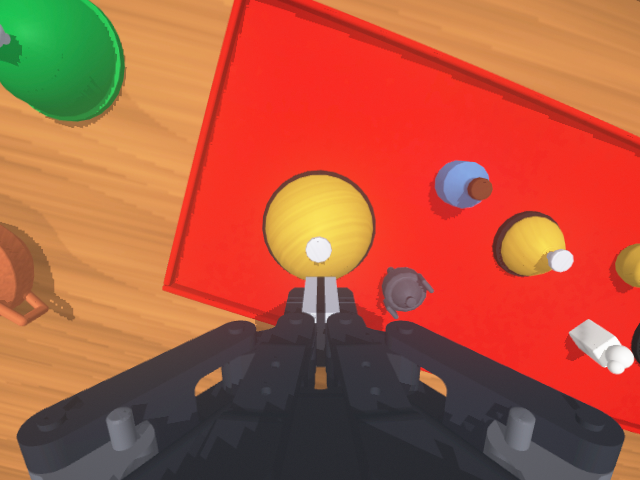

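The wrist view shows the brass large bell below, with its plunger at (318,249). That measures (0.5553, 0.1755), within about 1.5 mm of the earlier estimate. The green dome is well away at upper left.

```bash
python3 -m inch '[{"ax":0,"ay":0,"az":0,"x":-1,"y":35,"z":0,"hand":1},{"ax":0,"ay":0,"az":0,"x":0,"y":25,"z":0,"hand":1},{"ax":0,"ay":0,"az":0,"x":0,"y":5,"z":0,"hand":1},{"ax":0,"ay":0,"az":0,"x":0,"y":0,"z":0,"hand":1},{"ax":0,"ay":0,"az":0,"x":0,"y":0,"z":0,"hand":1}]'
python3 -m inch '[{"ax":0,"ay":0,"az":0,"x":0,"y":2,"z":0,"hand":1},{"ax":0,"ay":0,"az":0,"x":0,"y":2,"z":0,"hand":1},{"ax":0,"ay":0,"az":0,"x":0,"y":0,"z":0,"hand":1},{"ax":0,"ay":0,"az":0,"x":0,"y":0,"z":0,"hand":1}]'
python3 go.py 0.5555 0.175 0.087
```

```text
time: 7.18
eef_pos: [0.5571, 0.174, 0.0978]
tcp_rot: [-0.557, 0.436, -0.436, 0.557]
contact_force: [0.1, -0.8, 0.7]
opening: 0.002
time: 7.52
eef_pos: [0.5569, 0.175, 0.0942]
tcp_rot: [-0.557, 0.435, -0.436, 0.558]
contact_force: [-1.1, -0.5, 0.4]
opening: -0.001
R
 [[ 0.242  0.001  0.97 ]
 [-0.97   0.     0.242]
 [ 0.    -1.     0.001]]
t 7.5167 tcp [0.5569 0.175  0.0942] F [-1.11 -0.47  0.39] open -0.0005480265642062135
shift tool mm [-0.3  7.2 -1.4]
level rotvec tool [-0.0014  0.      0.0002]
```

```bash
python3 -m inch '[{"ax":0,"ay":0,"az":0,"x":0,"y":2,"z":-1,"hand":1},{"ax":0,"ay":0,"az":0,"x":0,"y":2,"z":0,"hand":1},{"ax":0,"ay":0,"az":0,"x":0,"y":1,"z":0,"hand":1},{"ax":0,"ay":0,"az":0,"x":0,"y":1,"z":0,"hand":1},{"ax":0,"ay":0,"az":0,"x":0,"y":0,"z":0,"hand":1}]'
python3 -m inch '[{"ax":0,"ay":0,"az":0,"x":0,"y":1,"z":0,"hand":1},{"ax":0,"ay":0,"az":0,"x":0,"y":1,"z":0,"hand":1},{"ax":0,"ay":0,"az":0,"x":0,"y":1,"z":0,"hand":1},{"ax":0,"ay":0,"az":0,"x":0,"y":0,"z":0,"hand":1},{"ax":0,"ay":0,"az":0,"x":0,"y":0,"z":0,"hand":1}]'
```

```text
time: 7.93
eef_pos: [0.5553, 0.1748, 0.0872]
tcp_rot: [0.557, -0.435, 0.435, -0.557]
contact_force: [1.7, 1.0, -0.2]
opening: -0.004
time: 8.35
eef_pos: [0.5555, 0.1748, 0.0845]
tcp_rot: [-0.557, 0.435, -0.435, 0.557]
contact_force: [-2.6, -0.1, 2.7]
opening: -0.003
```

Contact came at about 0.087, as expected. Four more mm.

```bash
python3 -m inch '[{"ax":0,"ay":0,"az":0,"x":0,"y":1,"z":0,"hand":1},{"ax":0,"ay":0,"az":0,"x":0,"y":1,"z":0,"hand":1},{"ax":0,"ay":0,"az":0,"x":0,"y":1,"z":0,"hand":1},{"ax":0,"ay":0,"az":0,"x":0,"y":0,"z":0,"hand":1},{"ax":0,"ay":0,"az":0,"x":0,"y":0,"z":0,"hand":1}]'
python3 -m inch '[{"ax":0,"ay":0,"az":0,"x":0,"y":0.5,"z":0,"hand":1},{"ax":0,"ay":0,"az":0,"x":0,"y":0.5,"z":0,"hand":1},{"ax":0,"ay":0,"az":0,"x":0,"y":0,"z":0,"hand":1},{"ax":0,"ay":0,"az":0,"x":0,"y":0,"z":0,"hand":1}]'; python3 - <<'E'
from h import *
f=[]
for i in range(6): f.append(get_state()["contact_force"][2]);c=read_camera("scene")
print(np.round(f,2),np.mean(f))
E
```

```text
time: 8.77
eef_pos: [0.5555, 0.1748, 0.0815]
tcp_rot: [-0.557, 0.435, -0.435, 0.557]
contact_force: [-1.5, -0.1, 3.8]
opening: 0.004
time: 9.1
eef_pos: [0.5555, 0.1748, 0.0804]
tcp_rot: [-0.557, 0.435, -0.435, 0.557]
contact_force: [-1.7, 0.1, 5.6]
opening: 0.005
[5.58 5.83 5.67 4.52 5.56 5.27] 5.40428027293136
```

The mean is 5.4 N at about 6.6 mm, so it rang. Raise to clear.

```bash
python3 -m inch '[{"ax":0,"ay":0,"az":0,"x":0,"y":-4,"z":0,"hand":1},{"ax":0,"ay":0,"az":0,"x":0,"y":-8,"z":0,"hand":1},{"ax":0,"ay":0,"az":0,"x":0,"y":-30,"z":0,"hand":1},{"ax":0,"ay":0,"az":0,"x":0,"y":-40,"z":0,"hand":1},{"ax":0,"ay":0,"az":0,"x":0,"y":-40,"z":0,"hand":1}]'
python3 -m inch '[{"ax":0,"ay":0,"az":0,"x":0,"y":-30,"z":0,"hand":1},{"ax":0,"ay":0,"az":0,"x":0,"y":0,"z":0,"hand":1},{"ax":0,"ay":0,"az":0,"x":0,"y":0,"z":0,"hand":1},{"ax":0,"ay":0,"az":0,"x":0,"y":0,"z":0,"hand":1},{"ax":0,"ay":0,"az":0,"x":0,"y":0,"z":0,"hand":1}]'
python3 - <<'E'
from h import *
c=read_camera("scene");print(get_state()["contact_force"])
for n,b,w in(("small",(330,269),"329.14 269.0"),("middle",(248,265),"245.88 264.43"),("large",(401,241),"400.42 241.28")):
    print(n,blob(c["img"],b,(8,7),(0,0,110),(180,110,255))[0],"before",w)
cv2.imwrite("pics/s3.png",c["img"][:,:,::-1])
E
```

```text
time: 9.82
eef_pos: [0.5543, 0.1743, 0.202]
tcp_rot: [0.558, -0.436, 0.434, -0.556]
contact_force: [0.6, -0.6, -0.3]
opening: -0.003
time: 10.23
eef_pos: [0.5543, 0.1745, 0.2299]
tcp_rot: [0.558, -0.436, 0.434, -0.556]
contact_force: [-0.4, 0.7, -0.9]
opening: -0.002
[1.12114971 0.38871113 0.30314745]
small [329.08928571 269.125     ] before 329.14 269.0
middle [245.93220339 264.47457627] before 245.88 264.43
large [400.5        241.28571429] before 400.42 241.28
```

View pics/s3.png

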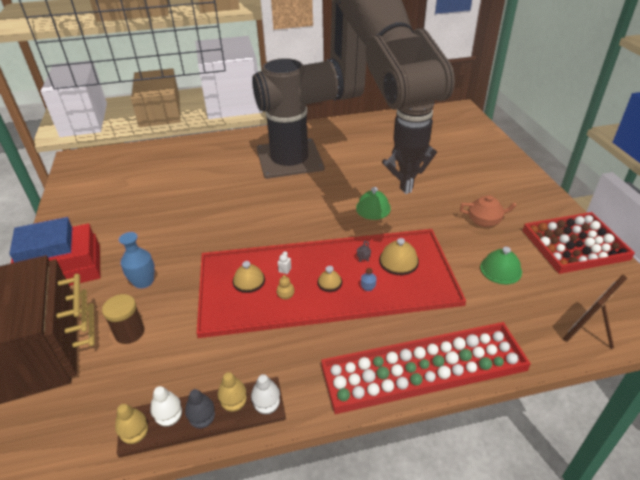

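The scene view shows everything in place. The plungers are at (329,269), (246,264) and (400,241), as before, and the hand is high and clear.

```bash
python3 -c "from plant import sign_off;print(sign_off())"
```

```text
the job is handed in; nothing more can be done
None
```

I pressed the smallest bell's plunger with shut fingertips and let it spring up. Then I did the same with the largest bell, raised the hand clear above it, and handed the job in at about 10 s. No verdict was reported.

- **Small bell:** the plunger went down about 6.6 mm at about 5.2 N, past the 4.5 mm ringing point.
- **Large bell:** the plunger also went down about 6.6 mm, at about 5.4 N.
- **Depth:** I worked it out from the fingertip height and confirmed it with the force, since the plunger joints can't be read directly. Force readings scatter by about 1 N.
- **Afterwards:** in the scene camera all three plunger tops were within 0.15 px of where they started. The other wares looked undisturbed by eye; I did not measure them.
- **Hand:** the TCP ended at z = 0.23 m, with the force back to noise.
- **Disagreement:** the first triangulated plunger heights came out about 2 mm low. Contact occurred at the nominal heights, so that was calibration error and did not matter.

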